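# Seat the tapered stopcock plug so it holds

### The arm

A 6-joint arm with a two-finger parallel gripper is mounted at the origin on a cart in front of the work surface, level with it; the furniture and walls round the work are solid. World frame = base frame: x ahead of the robot, y to its left, z up, the work surface at z = 0. Lengths are in m, angles in degrees, forces in N, time in s.
With the tool pointing down it reaches from about 0.35 to 0.775 m from the base axis. Payload 7.3 kg.
Tool frame: the origin (TCP) lies at the very end of the fingers, on their centre line; the grasp point (between the pads) lies 19 mm behind it; z points along the fingers, y is the direction in which the jaws open and shut (so a half turn about z gives the same grasp; the last joint's range is limited). The gripper opens to 92 mm and grips with 3 to 60 N. Pads are 19 mm wide; open, the fingers measure 130 mm over their backs; the gripper's body (75 mm by 190 mm) begins 47 mm behind the grasp point.
Start: joints at [-72.422, 19.595, 87.324, -0, 73.075, -8.365], TCP at [0.23, -0.472, 0.227] pointing down, gripper open.
Joint ranges: [-145.02, 145.02], [-44.19, 115.74], [2.07, 154.8], [-57.11, 237.11], [16.16, 152.29], [-177.93, 177.93]. Speed limits (degrees/s): [147.25, 147.25, 180, 180, 180, 180].

### API

Orientations are given as a 3x3 rotation matrix whose columns are the frame's x, y, z axes.
In Python, from plant import bot gives the robot as it stands.
- The arm moves only by the tool send_rows, never from a script. Its argument "deltas" is a list of rows, each a list of 7 numbers: the shift along the tool's x, y, z in m, then the turn, a rotation vector about the tool's x, y, z in rad, then the finger opening in m, from 0 to 0.0918. A call has 1 to 5 rows; each row is the pose to reach, as a shift and turn from the pose measured when the call began, along the tool's axes at that moment; what a row does not reach only later rows make up. A row lasts 1/10 s, in which the tool goes at most 50 mm and 8.59 degrees, less where a joint would pass 70% of its speed; a pose out of reach is approached as far as the arm can. A call with a gripper value outside its range is refused whole. The fingers move at their own pace and stop on an object; "grip_force" is the grip in N (left out, the last holds). Time passes only in rows, so rows that repeat a pose let the fingers close. It gives the time, the measured TCP pose, the force and the opening at its end, in the units of the state.
- bot.read_state(): the state, without advancing time (a new reading comes with each control period).
- bot.camera(name): name is "scene" or "top" or "wrist"; returns the picture (400x640x3 uint8, red, green, blue); there is no depth.
- bot.calibration(name): a dict with "K" (3x3 intrinsics, pixels), "rvec" (rotation vector, rad) and "tvec" (3), from world to camera coordinates, as OpenCV has them. Camera axes: x right, y down, z forward; pixel columns grow to the right and rows downward; lengths in m; the calibration is good to about 2 mm. A picture is of the moment at which its call begins: read the wrist's pose just before it. calibration takes no time and is no camera call; for the wrist camera it gives the pose at the moment of the call.
- bot.job_done(): hands the job in, once; it reports no verdict.
The state is a dict: "clock": time; "joints": joint angles; "qvel": joint speeds; "joint_torque": joint torques, N m; "tool_pos": TCP position; "eef_rot": TCP orientation; "contact_force": force on the tool from outside, world axes, zero at the start; "torque": the same for the moment, N m; "finger_gap": opening from 0.0 (shut) to 1.0 (fully open).
Only numpy, scipy, OpenCV 4.12 (cv2) and the standard library are available. Lean on these libraries where they do the work, as an engineer would, in place of code of your own. Each camera call takes 0.05 s, during which the arm holds its last target.

### The job

Take the white stopcock plug out of its grey drying rest and fit it into the tapered barrel of the tap: keep pressing it down while turning it, either way, by its bar handle, so that it works its way down until its collar is home on the barrel's rim and stays there by itself. Finish with the handle in line with the tap's two pipe stubs and let go. Press firmly but gently (about 12 N, never more than 25 N), and leave the bottles and the timer where they stand.

Things in the scene. Friction and masses are not known exactly. Their poses are not given: they have to be found in the camera images.
- plug_grip (a point): Centre of the bar handle of the loose white plastic stopcock plug (65 g). The bar is 40 mm long (x), 12 mm thick (y), 20 mm high (z, up), the same either way round. A stem 12 mm across, 14 mm long, joins it to a round collar, 34 mm across, 4 mm thick, whose underside is 28 mm below this point. At the start the plug stands upright in its rest, handle about 78 mm above the worktop.
- plug: The same plug; origin at the centre of its collar's underside, x along the bar handle, z up. Under the collar is the round tapered shank, 42 mm long, 22 mm across at the collar, 8 mm at the tip.
- rest: Grey block 70 x 70 x 50 mm, fixed, origin at the centre of its underside. The plug hangs by its collar in the round hole in its top, with about 2 mm of play.
- barrel_mouth (a point): Centre of the mouth of the tap's tapered bore, level with the rim, about 85 mm above the worktop; z up, x along the two opposite steel pipe stubs, which stand 24 mm below the rim and reach 48 mm out. The barrel is an upright aluminium cup, 40 mm across the rim; the bore is 50 mm deep, 21 mm across at the mouth. With the plug home, plug_grip is 28 mm above this point.
- tap_base: The tap's grey base plate, 100 x 64 x 22 mm, fixed, origin at the centre of its underside, under the bore. The plug seats first with its collar 3 to 4 mm above the rim. A straight push sticks there (27 N or more to move it); pressed with 9 to 20 N and turned, either way, it works down about 2.4 mm per radian until the collar meets the rim; it resists turning by 0.05 to 0.2 N m.
- barrel (a joint): How far the barrel has sunk on its rubber bush, m: 0 unloaded, growing downwards by 1 mm for every 25 N of push on the barrel.
- reagent_b: White bottle with blue screw cap, 52 mm diameter, 110 mm high, a bystander; origin at the centre of its underside.
- reagent_c: Small white bottle with red screw cap, 45 mm diameter, 88 mm high, a bystander; origin at the centre of its underside.
- timer: Flat white bench timer, 58 x 66 x 18 mm, a bystander; origin at the centre of its underside.
There are look-alikes about, which are no part of the job. What is shaped like the tap_base but blue or purple is not meant.

How it is judged (in metres and radians):
On the way:
1. the plug's shank is in the barrel (horizontal distance between plug_grip and barrel_mouth below 0.008 m and z of plug_grip in the frame of barrel_mouth below 0.04 m), for 0.1 s.
At the end, for the whole second after the job is handed in: The plug is home in the barrel by itself: collar no more than 1.2 mm above the rim, centred within 3 mm, upright within 0.06 rad, the bar handle in line with the pipe stubs within 0.17 rad (10 degrees, either way round), at rest and let go (z of plug_grip in the frame of barrel_mouth below 0.0292 m and horizontal distance between plug_grip and barrel_mouth below 0.003 m and angle between plug_grip's own z axis and vertical below 0.06 rad and angle between the x axis of plug_grip and the x axis of barrel_mouth, either way round below 0.17 rad and linear speed of plug below 0.01 m/s); the robot touches nothing.
It fails at once if the barrel is pushed down with more than 25 N (sunk more than 1 mm) (value of joint barrel above 0.001 m).
It fails at once if a bottle or the timer is moved by more than 20 mm (distance of any of reagent_b, reagent_c, timer from where it was at the start of the episode above 0.02 m).
It fails at once if a bottle is knocked over (angle between any of reagent_b, reagent_c's own z axis and vertical above 0.5 rad).
It also fails if it takes over 64 s, if anything falls off the work surface, if the arm or the gripper's body presses on something with over 40 N, if the wrist force passes 120 N, or if a joint passes its speed limit or range.

## Working session

There is one attempt and no reset: what is moved stays moved. The work goes in short steps, Python scripts to look and compute and a tool call to move; the robot and the scene stay as the last step left them, time stands still between calls to the robot, and variables do not carry over. Pictures are saved under pics/ and viewed, and the job is handed in when it is done.

Besides the shell and the picture viewer there is one more tool, called after "Emit:" by a JSON object that holds its "method" and its "body". send_rows: Moves the arm, as the interface text tells. Its arguments: {"type":"object","properties":{"deltas":{"type":"array","items":{"type":"array","items":{"type":"number"}}},"grip_force":{"type":"number"}},"required":["deltas"]}

```bash
mkdir -p pics; ls
python3 - <<'E'
from plant import bot
import cv2
print(bot.read_state())
for n in ["scene","top","wrist"]:
    im=bot.camera(n); cv2.imwrite(f"pics/{n}0.png",im[:,:,::-1])
    c=bot.calibration(n); print(n,c)
E
```

```text
pics
{'clock': 0.0, 'joints': array([-7.24209815e+01,  1.96349142e+01,  8.73772040e+01, -1.86721478e-03,
        7.30735389e+01, -8.36609721e+00]), 'qvel': array([-0.01668938, -0.0540834 ,  0.11878709, -0.00298151,  0.06062864,
       -0.03583127]), 'joint_torque': array([-2.98167324e-03, -4.31255329e+01, -2.44222283e+01,  7.13517889e-02,
        5.58763300e-02, -1.34860634e-04]), 'tool_pos': array([ 0.2295733 , -0.47169745,  0.22605891]), 'eef_rot': array([[ 8.99209438e-01,  4.37518177e-01, -4.81241719e-04],
       [ 4.37518402e-01, -8.99208343e-01,  1.41576701e-03],
       [ 1.86687232e-04, -1.48362316e-03, -9.99998882e-01]]), 'contact_force': array([ 0.1148671 , -0.37903484,  0.22928707]), 'torque': array([ 0.07215994,  0.00611314, -0.00301143]), 'finger_gap': 0.9974506199898157}
scene {'K': array([[366.79088873,   0.        , 320.07608304],
       [  0.        , 366.79088873, 198.42913435],
       [  0.        ,   0.        ,   1.        ]]), 'rvec': array([ 0.77210513, -2.39726114,  1.34750254]), 'tvec': array([0.52444547, 0.2369717 , 0.91514418])}
top {'K': array([[476.84007686,   0.        , 312.30370457],
       [  0.        , 476.84007686, 196.13142037],
       [  0.        ,   0.        ,   1.        ]]), 'rvec': array([ 2.12707197, -2.1370476 ,  0.17329005]), 'tvec': array([0.09461671, 0.63008587, 1.278446  ])}
wrist {'K': array([[292.91416433,   0.        , 316.80770493],
       [  0.        , 292.91416433, 200.92761103],
       [  0.        ,   0.        ,   1.        ]]), 'rvec': array([-2.48085345,  1.55198901,  0.19261397]), 'tvec': array([-0.52477172, -0.02992772,  0.38833125])}
```

View pics/scene0.png

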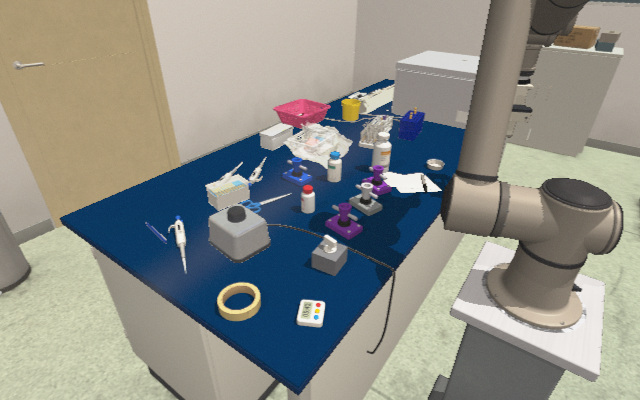

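View pics/top0.png

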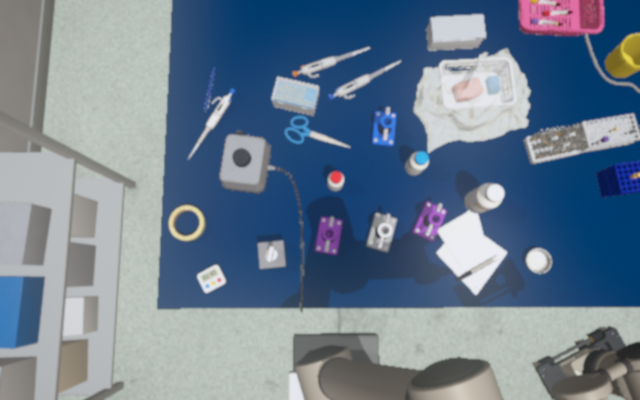

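View pics/wrist0.png

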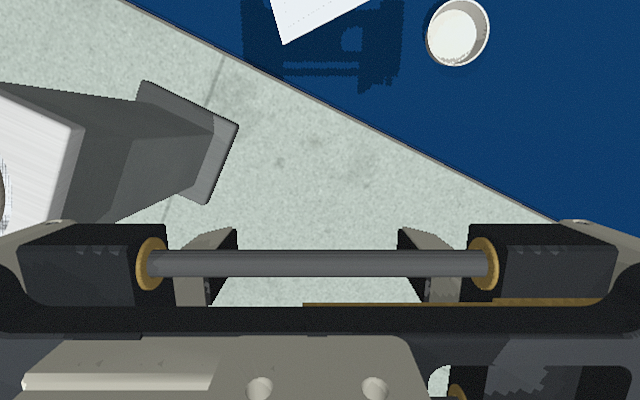

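Candidates in the top view:
- **Taps:** grey at (381,231), purple at (329,236) and (430,220), blue at (384,127). By the description, the grey one is the tap.
- **Rest:** the grey block with the white plug at (271,253). The grey box at (245,163) has a black knob, so it isn't the rest.

Next I'll check both choices in close crops.

```bash
cat > h.py <<'E'
import numpy as np, cv2
from plant import bot
def crop(im,x,y,w,h,s,name):
    c=im[y:y+h,x:x+w]; cv2.imwrite(name,cv2.resize(c[:,:,::-1],None,fx=s,fy=s,interpolation=cv2.INTER_CUBIC))
def plane(n,uv,z,cal=None):
    c=cal or bot.calibration(n); R=cv2.Rodrigues(c["rvec"])[0]; t=c["tvec"]
    d=R.T@np.linalg.inv(c["K"])@[uv[0],uv[1],1]; o=-R.T@t
    return o+d*(z-o[2])/d[2]
def proj(n,P,cal=None):
    c=cal or bot.calibration(n); return cv2.projectPoints(np.array(P,float).reshape(-1,3),c["rvec"],c["tvec"],c["K"],None)[0][:,0]
E
python3 - <<'E'
from h import *
t=cv2.imread("pics/top0.png")[:,:,::-1]; s=cv2.imread("pics/scene0.png")[:,:,::-1]
a=[]
for im,x,y in [(t,246,205),(t,356,205),(s,300,215),(s,335,170)]:
    a.append(cv2.resize(im[y:y+50,x:x+65],(390,300),interpolation=cv2.INTER_CUBIC))
cv2.imwrite("pics/crops0.png",np.vstack([np.hstack(a[:2]),np.hstack(a[2:])])[:,:,::-1])
E
```

```text
(no output)
```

View pics/crops0.png

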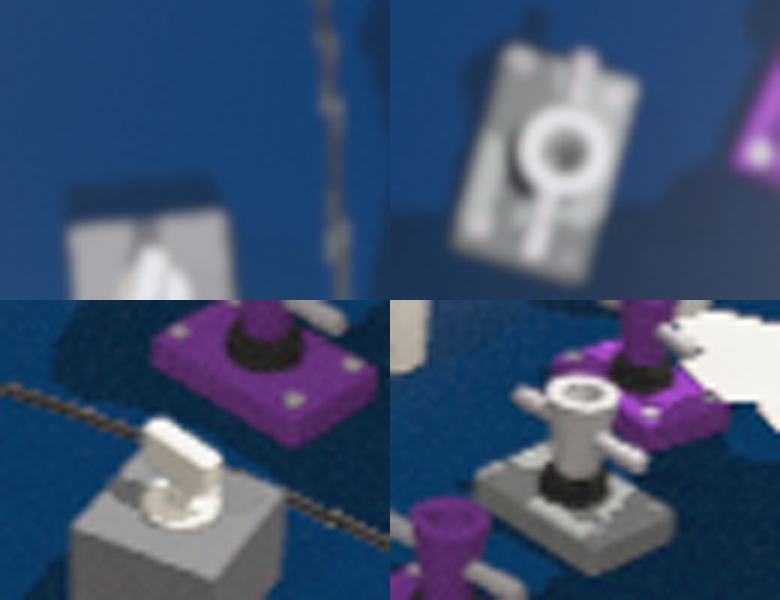

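The crops confirm both choices: the grey tap with its rim centre at about (385.5,230) in the top view, and the white plug in the grey block. Now the plug more precisely.

Run:
```python
from h import *
t=cv2.imread("pics/top0.png")[:,:,::-1]
crop(t,246,230,50,50,12,"pics/plugtop0.png")
print(plane("top",(385.5,230),.085), plane("top",(381,232),.022))
# pipes: ends in crop px (583,55),(540,255) 
for u,v in [(583,55),(540,255)]:
    print(plane("top",(356+(u-390)/6,205+v/6),.061))
print(plane("top",(271,252),.088),plane("scene",(328,240),.088))
```

```text
[ 0.53173501 -0.10495948  0.085     ] [ 0.5321706  -0.10149352  0.022     ]
[ 0.57770714 -0.11717541  0.061     ]
[ 0.48633186 -0.09486702  0.061     ]
[0.4741218  0.20227851 0.088     ] [0.46656465 0.21535646 0.088     ]
```

View pics/plugtop0.png

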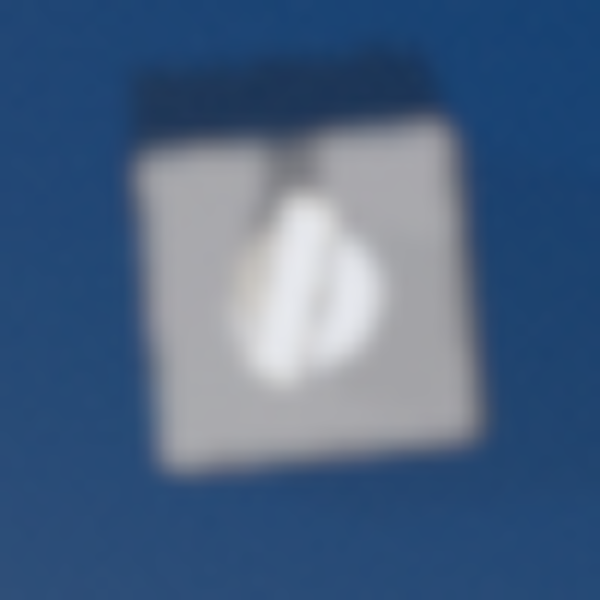

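```bash
cat >> h.py <<'E'
from scipy.spatial.transform import Rotation as Rot
def goal(pos,yaw,st=None):
    """shift in tool axes + rotvec in tool axes to reach pos, tool down with tool x at yaw deg"""
    st=st or bot.read_state(); R=st["eef_rot"]; y=np.radians(yaw)
    Rg=np.array([[np.cos(y),np.sin(y),0],[np.sin(y),-np.cos(y),0],[0,0,-1]])
    d=R.T@(np.array(pos)-st["tool_pos"]); w=Rot.from_matrix(R.T@Rg).as_rotvec()
    print("shift",d.round(4),"rot",w.round(4),"|d|",np.linalg.norm(d).round(3),"deg",np.degrees(np.linalg.norm(w)).round(1))
    return d,w
E
python3 - <<'E'
from h import *
c=bot.calibration("wrist"); s=bot.read_state(); R=cv2.Rodrigues(c["rvec"])[0]
o=-R.T@c["tvec"]; print("cam in tool",s["eef_rot"].T@(o-s["tool_pos"]), "axes in tool\n",(s["eef_rot"].T@R.T).round(3))
p=lambda u,v:plane("top",(246+u/12,230+v/12),.088)
a,b=p(308,205),p(280,375); print(a,b,(a+b)/2,np.degrees(np.arctan2(*(a-b)[1::-1])))
print("block", [plane("top",(246+u/12,230+v/12),.05).round(4) for u,v in [(135,152),(455,115),(487,432),(163,472)]])
for nm,uv,z in [("b",(421,157),.11),("c",(335,179),.088),("timer",(211,279),.018),("bigbottle",(492,190),.15)]: print(nm,plane("top",uv,z))
E
```

```text
cam in tool [ 6.57632496e-02 -5.35918552e-05 -1.57596066e-01] axes in tool
 [[-0.    -0.97  -0.244]
 [ 1.    -0.     0.001]
 [-0.001 -0.244  0.97 ]]
[0.48717319 0.20062984 0.088     ] [0.44969205 0.20646177 0.088     ] [0.46843262 0.2035458  0.088     ] -8.844100254001349
block [array([0.5018, 0.2439, 0.05  ]), array([0.5099, 0.1705, 0.05  ]), array([0.4378, 0.1628, 0.05  ]), array([0.4291, 0.2364, 0.05  ])]
b [ 0.72674945 -0.20307498  0.11      ]
c [0.6717898  0.02926783 0.088     ]
timer [0.40356839 0.37525423 0.018     ]
bigbottle [ 0.62786819 -0.37358558  0.15      ]
```

Run:
```python
from h import *
goal((0.53,-.105,.25),-14)
```

```text
shift [ 0.4306 -0.1984 -0.0235] rot [-1.200e-03  2.000e-04  6.971e-01] |d| 0.475 deg 39.9
```

Emit:
{"method": "send_rows", "body": {"deltas": [[0.043, -0.02, -0.024, 0, 0, 0.14, 0.09], [0.086, -0.04, -0.024, 0, 0, 0.28, 0.09], [0.129, -0.06, -0.024, 0, 0, 0.42, 0.09], [0.172, -0.08, -0.024, 0, 0, 0.56, 0.09], [0.215, -0.1, -0.024, 0, 0, 0.7, 0.09]]}}

```text
clock: 0.65
tool_pos: [0.3724, -0.2961, 0.2503]
eef_rot: [[0.976, -0.218, -0.0], [-0.218, -0.976, 0.001], [-0.001, -0.001, -1.0]]
contact_force: [1.0, -0.6, 0.8]
finger_gap: 0.977
```

Run:
```python
from h import *
goal((0.53,-.105,.25),-14)
```

```text
shift [ 0.112  -0.2209  0.0005] rot [-0.0011  0.0007  0.0242] |d| 0.248 deg 1.4
```

Emit:
{"method": "send_rows", "body": {"deltas": [[0.022, -0.044, 0, 0, 0, 0.024, 0.09], [0.044, -0.088, 0, 0, 0, 0.024, 0.09], [0.067, -0.132, 0, 0, 0, 0.024, 0.09], [0.09, -0.176, 0, 0, 0, 0.024, 0.09], [0.112, -0.22, 0, 0, 0, 0.024, 0.09]]}}

```text
clock: 1.15
tool_pos: [0.5308, -0.104, 0.2503]
eef_rot: [[0.97, -0.242, -0.001], [-0.242, -0.97, 0.001], [-0.001, -0.001, -1.0]]
contact_force: [0.7, -1.2, 0.5]
finger_gap: 0.979
```

Emit:
{"method": "send_rows", "body": {"deltas": [[0, 0, 0, 0, 0, 0, 0.09], [0, 0, 0, 0, 0, 0, 0.09]]}}

```text
clock: 1.35
tool_pos: [0.5309, -0.1028, 0.2497]
eef_rot: [[0.971, -0.239, -0.002], [-0.239, -0.971, 0.001], [-0.002, -0.001, -1.0]]
contact_force: [-0.3, 0.5, -0.3]
finger_gap: 0.981
```

Run:
```python
from h import *
import json
s=bot.read_state();c=bot.calibration("wrist"); im=bot.camera("wrist"); print(s["tool_pos"],s["joints"])
cv2.imwrite("pics/w1.png",im[:,:,::-1]); np.savez("w1.npz",**c)
print(proj("wrist",[[.5317,-.105,.085]],c))
goal((.468,.2035,.20),-9)
```

```text
[ 0.53087187 -0.10280518  0.24966514] [-1.91009458e+01  2.03760224e+01  8.24616304e+01  3.21229286e-02
  7.72961712e+01  8.47107680e+01]
[[318.71457248 186.15487164]]
shift [-0.1344 -0.2833  0.0503] rot [-0.0006  0.0021 -0.086 ] |d| 0.318 deg 4.9
```

View pics/w1.png

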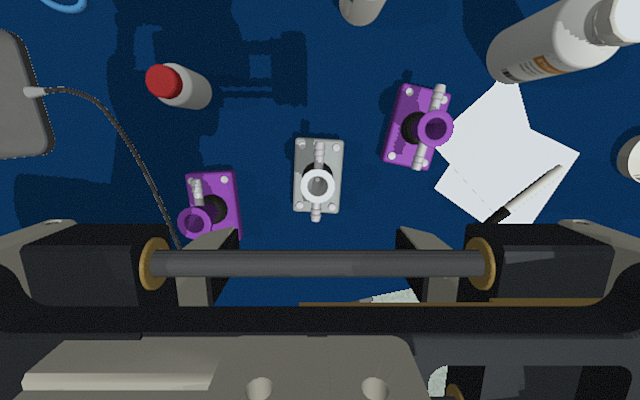

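Run:
```python
from h import *
im=cv2.imread("pics/w1.png")[:,:,::-1]; crop(im,283,130,70,100,6,"pics/w1c.png")
```

```text
(no output)
```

View pics/w1c.png

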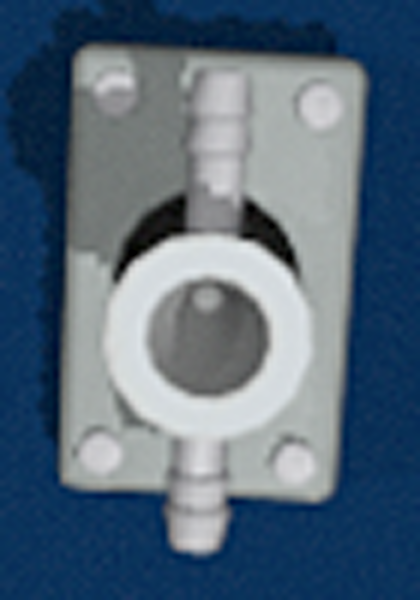

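Emit:
{"method": "send_rows", "body": {"deltas": [[-0.02, -0.043, 0, 0, 0, -0.08, 0.09], [-0.04, -0.086, 0, 0, 0, -0.08, 0.09], [-0.06, -0.129, 0, 0, 0, -0.08, 0.09], [-0.08, -0.172, 0.02, 0, 0, -0.08, 0.09], [-0.1, -0.215, 0.03, 0, 0, -0.08, 0.09]]}}

```text
clock: 1.9
tool_pos: [0.4841, 0.1284, 0.2196]
eef_rot: [[0.986, -0.166, -0.002], [-0.166, -0.986, 0.001], [-0.002, -0.0, -1.0]]
contact_force: [1.1, -0.4, 0.1]
finger_gap: 0.982
```

Run:
```python
from h import *
goal((.468,.2035,.20),-9)
```

```text
shift [-0.0282 -0.0714  0.0197] rot [-0.0002  0.0023 -0.0094] |d| 0.079 deg 0.6
```

Emit:
{"method": "send_rows", "body": {"deltas": [[-0.014, -0.036, 0.01, 0, 0.002, -0.01, 0.09], [-0.028, -0.071, 0.02, 0, 0.002, -0.01, 0.09], [-0.028, -0.071, 0.02, 0, 0.002, -0.01, 0.09], [-0.028, -0.071, 0.02, 0, 0.002, -0.01, 0.09]]}}

```text
clock: 2.3
tool_pos: [0.4681, 0.2021, 0.1997]
eef_rot: [[0.988, -0.156, -0.0], [-0.156, -0.988, -0.0], [-0.0, 0.001, -1.0]]
contact_force: [-0.3, -0.5, -0.2]
finger_gap: 0.98
```

Run:
```python
from h import *
c=dict(np.load("w1.npz"))
f=lambda u,v,z:plane("wrist",(283+(u+.5)/6-.5,130+(v+.5)/6-.5),z,c)
print("rim",f(208.5,337,.085),"scene-check",proj("scene",f(208.5,337,.085)), proj("top",f(208.5,337,.085)))
ang=lambda a,b:np.degrees(np.arctan2(*(a-b)[1::-1]))
print(ang(f(222,75,.061),f(197,550,.061)),ang(f(75,50,.022),f(60,480,.022)),ang(f(365,70,.022),f(330,495,.022)))
for p in [(222,75),(197,550)]: print(f(*p,.061))
s=bot.read_state();c=bot.calibration("wrist"); im=bot.camera("wrist"); print(s["tool_pos"],s["joints"])
cv2.imwrite("pics/w2.png",im[:,:,::-1]); np.savez("w2.npz",**c)
print(proj("wrist",[[.4684,.2035,.088],[.4684,.2035,.054]],c))
x,y=proj("wrist",[[.4684,.2035,.07]],c)[0].astype(int)
print(x-40,y-50);crop(im,x-40,y-50,80,100,6,"pics/w2c.png")
```

```text
rim [ 0.53251814 -0.10360774  0.085     ] scene-check [[366.05451891 184.67307056]] [[384.9885004  229.71186655]]
-16.760429822516627 -16.91022620734725 -17.349560138594672
[ 0.57732677 -0.11733768  0.061     ]
[ 0.48486648 -0.08949194  0.061     ]
[0.46808091 0.20207578 0.19967235] [ 1.47442503e+01  1.94122426e+01  9.21187529e+01 -2.07461993e-02
  6.85033191e+01  1.13721126e+02]
[[315.30438261 198.65877066]
 [315.42678403 191.05198611]]
275 144
```

View pics/w2c.png

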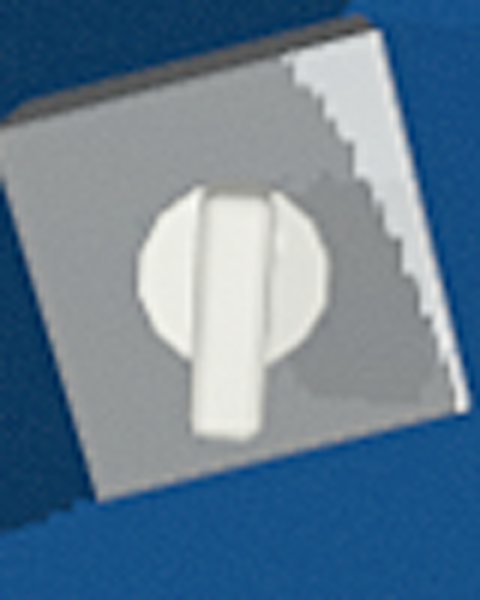

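Run:
```python
from h import *
c=dict(np.load("w2.npz"))
f=lambda u,v,z:plane("wrist",(275+(u+.5)/6-.5,144+(v+.5)/6-.5),z,c)
a,b=f(237.5,196,.088),f(227.5,436,.088)
print(a,b,(a+b)/2,np.linalg.norm(a-b),np.degrees(np.arctan2(*(a-b)[1::-1])))
print("collar",(f(137,278,.054)+f(330,278,.054))/2)
goal((.4685,.2030,.061),-12)
```

```text
[0.48970449 0.20117796 0.088     ] [0.45164749 0.208894   0.088     ] [0.47067599 0.20503598 0.088     ] 0.03883133424466575 -11.461333869659228
collar [0.46993053 0.20531854 0.054     ]
shift [-0.0003 -0.0014  0.1389] rot [ 0.0003 -0.0002  0.0516] |d| 0.139 deg 3.0
```

Run:
```python
from h import *
goal((.4703,.2048,.061),-11.5)
```

```text
shift [ 0.0012 -0.0035  0.1389] rot [ 0.0003 -0.0002  0.0429] |d| 0.139 deg 2.5
```

Emit:
{"method": "send_rows", "body": {"deltas": [[0.001, -0.0035, 0.035, 0, 0, 0.043, 0.06], [0.001, -0.0035, 0.07, 0, 0, 0.043, 0.06], [0.001, -0.0035, 0.1, 0, 0, 0.043, 0.06], [0.001, -0.0035, 0.125, 0, 0, 0.043, 0.06], [0.001, -0.0035, 0.135, 0, 0, 0.043, 0.06]]}}

```text
clock: 2.85
tool_pos: [0.4697, 0.2026, 0.0633]
eef_rot: [[0.979, -0.202, -0.003], [-0.202, -0.979, -0.001], [-0.002, 0.002, -1.0]]
contact_force: [-0.3, 0.2, -0.1]
finger_gap: 0.659
```

Run:
```python
from h import *
goal((.4703,.2048,.061),-11.5)
```

```text
shift [ 0.0001 -0.0023  0.0023] rot [ 0.0019  0.0024 -0.0031] |d| 0.003 deg 0.2
```

Emit:
{"method": "send_rows", "body": {"deltas": [[0, -0.0023, 0.002, 0.002, 0.002, -0.003, 0.04], [0, -0.0023, 0.002, 0.002, 0.002, -0.003, 0.02], [0, -0.0023, 0.002, 0.002, 0.002, -0.003, 0.005], [0, -0.0023, 0.002, 0.002, 0.002, -0.003, 0.005], [0, -0.0023, 0.002, 0.002, 0.002, -0.003, 0.005]], "grip_force": 50}}

```text
clock: 3.35
tool_pos: [0.4706, 0.205, 0.0621]
eef_rot: [[0.98, -0.199, 0.001], [-0.199, -0.98, 0.001], [0.001, -0.001, -1.0]]
contact_force: [0.3, -0.0, -0.1]
finger_gap: 0.275
```

Emit:
{"method": "send_rows", "body": {"deltas": [[0, 0, 0, 0, 0, 0, 0.005], [0, 0, 0, 0, 0, 0, 0.005]]}}

```text
clock: 3.55
tool_pos: [0.4708, 0.2051, 0.0625]
eef_rot: [[0.98, -0.199, 0.002], [-0.199, -0.98, 0.001], [0.002, -0.001, -1.0]]
contact_force: [-0.4, 0.5, 2.5]
finger_gap: 0.124
```

Emit:
{"method": "send_rows", "body": {"deltas": [[0, 0, -0.01, 0, 0, 0, 0.005], [0, 0, -0.03, 0, 0, 0, 0.005], [0, 0, -0.06, 0, 0, 0, 0.005], [0, 0, -0.09, 0, 0, 0, 0.005], [0, 0, -0.115, 0, 0, 0, 0.005]]}}

```text
clock: 4.05
tool_pos: [0.4707, 0.2051, 0.1798]
eef_rot: [[0.98, -0.199, 0.003], [-0.199, -0.98, 0.001], [0.003, -0.002, -1.0]]
contact_force: [0.8, 0.3, -1.6]
finger_gap: 0.129
```

Run:
```python
from h import *
s=bot.read_state(); print(s["finger_gap"],s["contact_force"])
im=bot.camera("scene"); crop(im,290,180,100,100,6,"pics/s3.png")
c=bot.calibration("wrist"); im=bot.camera("wrist"); print(proj("wrist",s["tool_pos"]+[0,0,.0255],c));cv2.imwrite("pics/w3.png",im[:,:,::-1])
goal((.5325,-.104,.185),-16.5)
```

```text
0.1293976879135438 [ 0.82867218  0.30161714 -1.56848033]
[[318.85675674 264.2627699 ]]
shift [ 0.1204  0.2915 -0.0037] rot [-0.0049 -0.0084  0.0879] |d| 0.315 deg 5.1
```

View pics/s3.png

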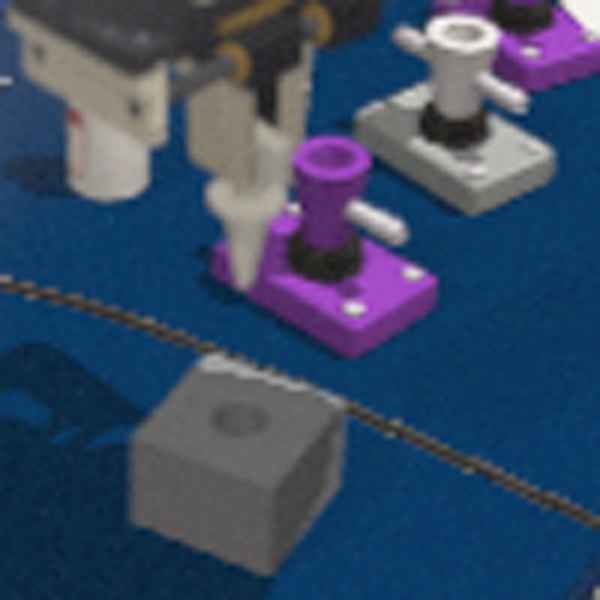

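View pics/w3.png

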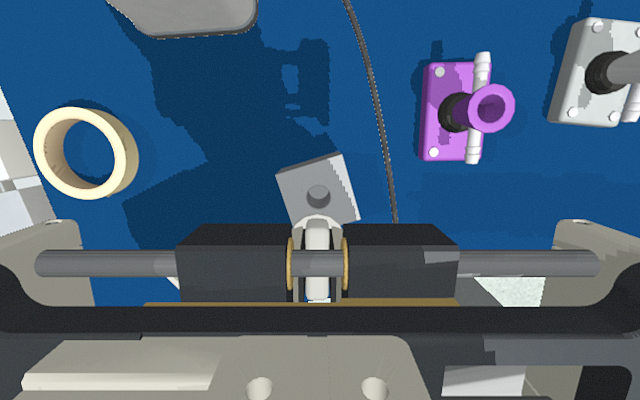

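Emit:
{"method": "send_rows", "body": {"deltas": [[0.018, 0.0435, -0.004, 0, 0, 0.03, 0.005], [0.036, 0.087, -0.004, 0, 0, 0.06, 0.005], [0.054, 0.1305, -0.004, 0, 0, 0.088, 0.005], [0.072, 0.174, -0.004, 0, 0, 0.088, 0.005], [0.09, 0.2175, -0.004, 0, 0, 0.088, 0.005]]}}

```text
clock: 4.65
tool_pos: [0.5169, -0.0271, 0.1846]
eef_rot: [[0.959, -0.284, 0.008], [-0.284, -0.959, 0.003], [0.007, -0.005, -1.0]]
contact_force: [0.5, 1.1, -0.4]
finger_gap: 0.127
```

Run:
```python
from h import *
goal((.5325,-.1038,.185),-16.5)
```

```text
shift [ 0.0367  0.0691 -0.0005] rot [-0.0052 -0.0067 -0.    ] |d| 0.078 deg 0.5
```

Emit:
{"method": "send_rows", "body": {"deltas": [[0.018, 0.035, 0, -0.005, -0.007, 0, 0.005], [0.033, 0.062, 0, -0.005, -0.007, 0, 0.005], [0.0367, 0.069, 0, -0.005, -0.007, 0, 0.005], [0.0367, 0.069, 0, -0.005, -0.007, 0, 0.005]]}}

```text
clock: 5.05
tool_pos: [0.5321, -0.1044, 0.1836]
eef_rot: [[0.958, -0.286, -0.002], [-0.286, -0.958, 0.001], [-0.002, -0.0, -1.0]]
contact_force: [-0.2, 1.3, -0.6]
finger_gap: 0.131
```

Run:
```python
from h import *
goal((.5325,-.1038,.135),-16.5)
im=bot.camera("scene"); crop(im,320,130,90,90,6,"pics/s4.png")
```

```text
shift [ 0.0004 -0.0007  0.0486] rot [-0.0004  0.002  -0.0021] |d| 0.049 deg 0.2
```

View pics/s4.png

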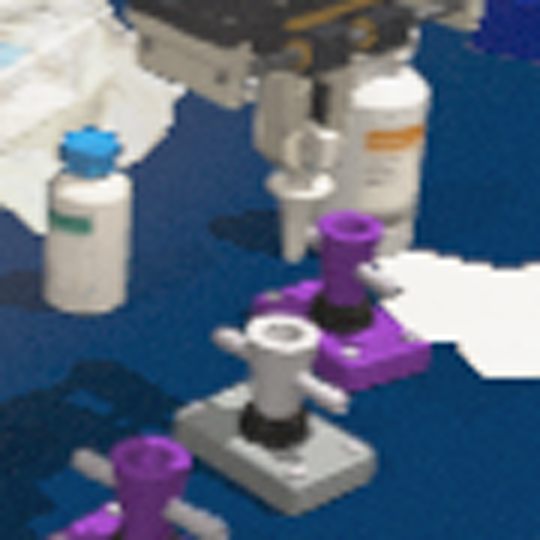

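Run:
```python
from h import *
print(proj("scene",[[.5321,-.1044,.1294],[.5325,-.1038,.085]]))
im=bot.camera("top"); crop(im,355,200,60,60,10,"pics/t4.png")
```

```text
[[367.38529069 172.57613078]
 [366.08809578 184.65155575]]
```

Emit:
{"method": "send_rows", "body": {"deltas": [[0.0004, -0.0007, 0.02, 0, 0.002, -0.002, 0.005], [0.0004, -0.0007, 0.04, 0, 0.002, -0.002, 0.005], [0.0004, -0.0007, 0.0486, 0, 0.002, -0.002, 0.005], [0.0004, -0.0007, 0.0486, 0, 0.002, -0.002, 0.005]]}}

```text
clock: 5.55
tool_pos: [0.5316, -0.1005, 0.1344]
eef_rot: [[0.96, -0.28, -0.002], [-0.28, -0.96, 0.002], [-0.003, -0.001, -1.0]]
contact_force: [0.3, -0.4, -0.3]
finger_gap: 0.122
```

Run:
```python
from h import *
goal((.5325,-.1038,.12),-16.5)
im=bot.camera("scene"); crop(im,320,130,90,90,6,"pics/s5.png")
```

```text
shift [0.0018 0.003  0.0144] rot [-0.001   0.0026  0.004 ] |d| 0.015 deg 0.3
```

View pics/s5.png

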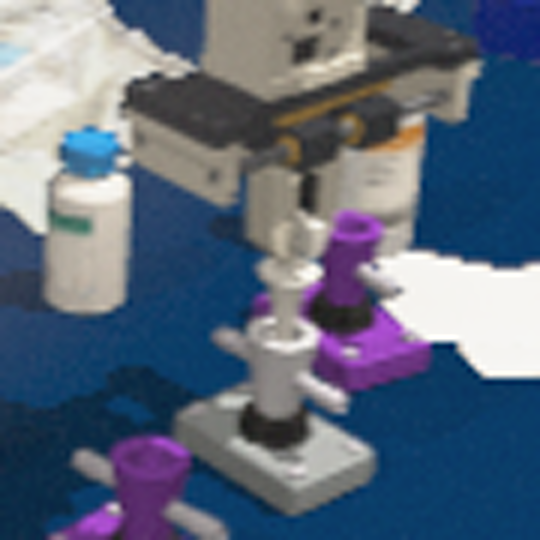

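Emit:
{"method": "send_rows", "body": {"deltas": [[0.0018, 0.003, 0, -0.001, 0.002, 0.004, 0.005], [0.0018, 0.003, 0, -0.001, 0.002, 0.004, 0.005], [0.0018, 0.003, 0, -0.001, 0.002, 0.004, 0.005]]}}

```text
clock: 5.9
tool_pos: [0.5336, -0.1046, 0.1362]
eef_rot: [[0.959, -0.285, 0.003], [-0.285, -0.959, -0.001], [0.003, 0.0, -1.0]]
contact_force: [0.7, 0.1, -0.8]
finger_gap: 0.13
```

Run:
```python
from h import *
goal((.5325,-.1038,.12),-16.5)
s=bot.read_state();print(s["qvel"].round(3))
```

```text
shift [-0.0013 -0.0004  0.0162] rot [ 0.0002 -0.0028 -0.0006] |d| 0.016 deg 0.2
[-0.083  0.206  0.333  0.137 -0.029 -0.128]
```

Emit:
{"method": "send_rows", "body": {"deltas": [[-0.0012, 0, 0.006, 0, -0.002, 0, 0.005], [-0.0012, 0, 0.012, 0, -0.002, 0, 0.005], [-0.0012, 0, 0.018, 0, -0.002, 0, 0.005], [-0.0012, 0, 0.02, 0, -0.002, 0, 0.005], [-0.0012, 0, 0.02, 0, -0.002, 0, 0.005]]}}

```text
clock: 6.4
tool_pos: [0.5322, -0.1042, 0.1155]
eef_rot: [[0.959, -0.285, -0.0], [-0.285, -0.959, -0.0], [-0.0, 0.0, -1.0]]
contact_force: [0.2, -0.7, -1.2]
finger_gap: 0.126
```

Run:
```python
from h import *
goal((.5325,-.1038,.107),-16.5)
s=bot.read_state();print(s["qvel"].round(3),s["tool_pos"],s["contact_force"])
im=bot.camera("scene"); 
s=bot.read_state();print(s["tool_pos"],s["contact_force"])
crop(im,320,130,90,90,6,"pics/s6.png")
im=bot.camera("top"); 
s=bot.read_state();print(s["tool_pos"],s["contact_force"])
```

```text
shift [ 0.0002 -0.0004  0.0085] rot [ 0.0001  0.0003 -0.0005] |d| 0.009 deg 0.0
[ 0.055 -0.459 -0.752  0.034  0.305  0.014] [ 0.53220232 -0.10415557  0.11553284] [ 0.21913132 -0.67999124 -1.18592702]
[ 0.53243043 -0.10422334  0.11588251] [-0.03800387 -0.44302636 -0.52103297]
[ 0.53256706 -0.1042636   0.11611872] [ 0.71898436 -0.23410267 -0.69638301]
```

View pics/s6.png

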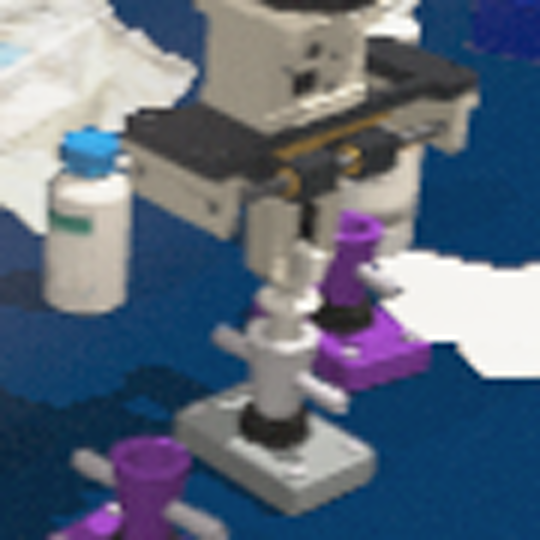

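Emit:
{"method": "send_rows", "body": {"deltas": [[0, 0, 0.004, 0, 0, 0, 0.005], [0, 0, 0.008, 0, 0, 0, 0.005], [0, 0, 0.011, 0, 0, 0, 0.005], [0, 0, 0.012, 0, 0, 0, 0.005]], "grip_force": 58}}

```text
clock: 6.9
tool_pos: [0.5329, -0.1041, 0.104]
eef_rot: [[0.959, -0.285, 0.001], [-0.285, -0.959, -0.0], [0.001, -0.0, -1.0]]
contact_force: [0.9, 1.5, 1.1]
finger_gap: 0.13
```

Run:
```python
from h import *
goal((.5325,-.1038,.101),-16.5)
s=bot.read_state();print(s["qvel"].round(3),s["tool_pos"],s["contact_force"],s["torque"])
```

```text
shift [-0.0004 -0.0002  0.003 ] rot [-0.0003 -0.0012 -0.0006] |d| 0.003 deg 0.1
[ 0.001  0.427  0.32  -0.085 -0.96   0.105] [ 0.53285054 -0.10406551  0.10395853] [0.85190769 1.47887031 1.12060301] [ 0.32657261 -0.15397287  0.00860125]
```

Emit:
{"method": "send_rows", "body": {"deltas": [[0, 0, 0.001, 0, 0, 0, 0.005], [0, 0, 0.002, 0, 0, 0, 0.005], [0, 0, 0.002, 0, 0, 0, 0.005]]}}

```text
clock: 7.2
tool_pos: [0.5331, -0.1039, 0.1021]
eef_rot: [[0.959, -0.285, 0.002], [-0.285, -0.959, 0.0], [0.002, -0.001, -1.0]]
contact_force: [1.5, 2.1, 0.8]
finger_gap: 0.125
```

Emit:
{"method": "send_rows", "body": {"deltas": [[0, 0, 0.001, 0, 0, 0, 0.005], [0, 0, 0.002, 0, 0, 0, 0.005]]}}

```text
clock: 7.4
tool_pos: [0.5333, -0.1038, 0.1004]
eef_rot: [[0.959, -0.285, 0.003], [-0.285, -0.959, 0.0], [0.002, -0.001, -1.0]]
contact_force: [1.0, 2.6, 6.4]
finger_gap: 0.128
```

Emit:
{"method": "send_rows", "body": {"deltas": [[0, 0, 0.0007, 0, 0, 0, 0.005]]}}

```text
clock: 7.5
tool_pos: [0.5334, -0.1038, 0.1]
eef_rot: [[0.959, -0.285, 0.003], [-0.285, -0.959, 0.0], [0.003, -0.001, -1.0]]
contact_force: [-0.5, 1.6, 7.1]
finger_gap: 0.129
```

Emit:
{"method": "send_rows", "body": {"deltas": [[0, 0, 0.0007, 0, 0, 0, 0.005]]}}

```text
clock: 7.6
tool_pos: [0.5334, -0.1038, 0.0999]
eef_rot: [[0.959, -0.285, 0.003], [-0.285, -0.959, -0.0], [0.003, -0.001, -1.0]]
contact_force: [-0.9, 2.0, 7.9]
finger_gap: 0.123
```

Run:
```python
from h import *
for i in range(3):
  s=bot.read_state();print(s["qvel"].round(3),s["tool_pos"],s["contact_force"],s["torque"])
  im=bot.camera("scene")
crop(im,320,130,90,90,6,"pics/s7.png")
```

```text
[ 0.04   0.122  0.202 -0.063 -0.422  0.007] [ 0.53343508 -0.10378137  0.09993522] [-0.92701911  2.00387305  7.87529021] [0.53878748 0.26368473 0.02175568]
[-0.046 -0.077 -0.07   0.088  0.097 -0.044] [ 0.53342939 -0.10374418  0.09995871] [-0.99568655  2.15792257  7.18819422] [ 0.4703144   0.25105251 -0.0371555 ]
[ 0.127 -0.032  0.071  0.11   0.039 -0.005] [ 0.53342397 -0.10376727  0.10000989] [-1.18716423  1.70871761  7.2933834 ] [ 0.53013297  0.23215686 -0.07658216]
```

View pics/s7.png

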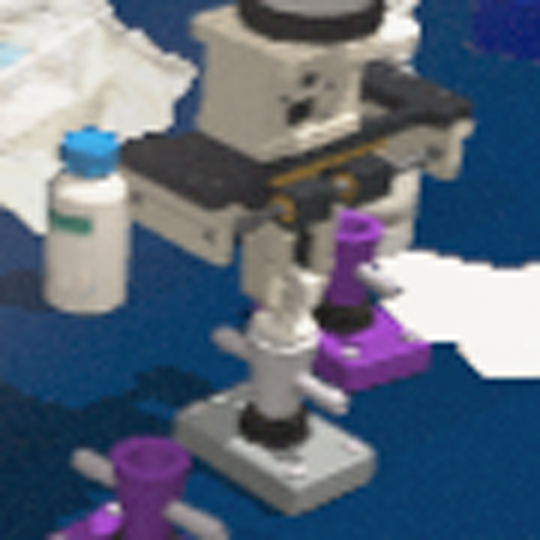

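Emit:
{"method": "send_rows", "body": {"deltas": [[0, 0, 0.0011, 0, -0.001, -0.08, 0.005], [0, 0, 0.0013, 0, -0.002, -0.16, 0.005]]}}

```text
clock: 7.95
tool_pos: [0.5335, -0.1036, 0.0995]
eef_rot: [[0.992, -0.125, 0.002], [-0.125, -0.992, 0.0], [0.002, -0.001, -1.0]]
contact_force: [-0.7, 3.6, 7.8]
finger_gap: 0.127
```

```bash
cat > st.py <<'E'
from h import *
s=bot.read_state();R=s["eef_rot"]
print("t",round(s["clock"],2),"pos",s["tool_pos"].round(4),"F",s["contact_force"].round(1),"Ftool",(R.T@s["contact_force"]).round(1),"T",s["torque"].round(2),"yaw",np.degrees(np.arctan2(R[1,0],R[0,0])).round(1),"gap",s["finger_gap"].round(3),"j6",s["joints"][5].round(1),"z",R[:,2].round(4))
E
python3 st.py
```

```text
Traceback (most recent call last):
  File "st.py", line 3, in <module>
    print("t",round(s["clock"],2),"pos",s["tool_pos"].round(4),"F",s["contact_force"].round(1),"Ftool",(R.T@s["contact_force"]).round(1),"T",s["torque"].round(2),"yaw",np.degrees(np.arctan2(R[1,0],R[0,0])).round(1),"gap",s["finger_gap"].round(3),"j6",s["joints"][5].round(1),"z",R[:,2].round(4))
                                                                                                                                                                                                                             ^^^^^^^^^^^^^^^^^^^^^
AttributeError: 'float' object has no attribute 'round'
```

Emit:
{"method": "send_rows", "body": {"deltas": [[0, 0, 0.0014, 0, -0.001, -0.09, 0.005], [0, 0, 0.0016, 0, -0.002, -0.18, 0.005], [0, 0, 0.0018, 0, -0.002, -0.27, 0.005]]}}

```text
clock: 8.25
tool_pos: [0.5336, -0.1032, 0.0986]
eef_rot: [[0.989, 0.148, 0.0], [0.148, -0.989, 0.001], [0.001, -0.001, -1.0]]
contact_force: [-1.1, 5.2, 9.2]
finger_gap: 0.126
```

```bash
sed -i 's/s\["finger_gap"\].round(3)/round(s["finger_gap"],3)/' st.py; python3 st.py
```

```text
t 8.25 pos [ 0.5336 -0.1032  0.0986] F [-1.1  5.2  9.2] Ftool [-0.3 -5.3 -9.2] T [ 0.89  0.29 -0.08] yaw 8.5 gap 0.126 j6 62.4 z [ 5.e-04  9.e-04 -1.e+00]
```

Emit:
{"method": "send_rows", "body": {"deltas": [[0, -0.0003, 0.0015, 0, 0, -0.09, 0.005], [0, -0.0003, 0.0018, 0, 0, -0.18, 0.005], [0, -0.0003, 0.002, 0, 0, -0.27, 0.005]]}}

```text
clock: 8.55
tool_pos: [0.5335, -0.1027, 0.0978]
eef_rot: [[0.912, 0.409, 0.001], [0.409, -0.912, 0.001], [0.001, -0.0, -1.0]]
contact_force: [-2.5, 3.4, 11.3]
finger_gap: 0.125
```

```bash
python3 st.py
```

```text
t 8.55 pos [ 0.5335 -0.1027  0.0978] F [-2.5  3.4 11.3] Ftool [ -0.9  -4.2 -11.3] T [ 0.72  0.52 -0.06] yaw 24.2 gap 0.125 j6 46.8 z [ 0.001  0.001 -1.   ]
```

Working down as intended at about 11 N: 2.2 mm sunk over 41°. Continuing.

Emit:
{"method": "send_rows", "body": {"deltas": [[0, -0.0003, 0.0014, 0, 0, -0.09, 0.005], [0, -0.0003, 0.0017, 0, 0, -0.18, 0.005], [0, -0.0003, 0.0019, 0, 0, -0.27, 0.005]]}}

```text
clock: 8.85
tool_pos: [0.5333, -0.1023, 0.097]
eef_rot: [[0.768, 0.641, 0.001], [0.641, -0.768, 0.001], [0.002, 0.0, -1.0]]
contact_force: [-2.8, 3.1, 12.0]
finger_gap: 0.125
```

Emit:
{"method": "send_rows", "body": {"deltas": [[0, -0.0002, 0.0013, 0, 0, -0.09, 0.005], [0, -0.0002, 0.0015, 0, 0, -0.18, 0.005], [0, -0.0002, 0.0016, 0, 0, -0.27, 0.005]]}}

```text
clock: 9.15
tool_pos: [0.533, -0.102, 0.0968]
eef_rot: [[0.566, 0.824, 0.002], [0.824, -0.566, 0.001], [0.002, 0.001, -1.0]]
contact_force: [-3.2, 4.2, 15.4]
finger_gap: 0.124
```

```bash
python3 st.py
```

```text
t 9.15 pos [ 0.533  -0.102   0.0968] F [-3.2  4.2 15.4] Ftool [  1.7  -5.  -15.4] T [ 0.65  0.69 -0.2 ] yaw 55.5 gap 0.124 j6 15.4 z [ 1.7e-03  9.0e-04 -1.0e+00]
```

Emit:
{"method": "send_rows", "body": {"deltas": [[-0.0001, -0.0004, 0.0008, 0, 0, -0.09, 0.005], [-0.0001, -0.0004, 0.0008, 0, 0, -0.18, 0.005], [-0.0001, -0.0004, 0.0008, 0, 0, -0.27, 0.005]]}}

```text
clock: 9.45
tool_pos: [0.5325, -0.1017, 0.097]
eef_rot: [[0.322, 0.947, 0.002], [0.947, -0.322, 0.001], [0.002, 0.002, -1.0]]
contact_force: [-2.7, 3.8, 11.1]
finger_gap: 0.127
```

```bash
python3 st.py
```

```text
t 9.45 pos [ 0.5325 -0.1017  0.097 ] F [-2.7  3.8 11.1] Ftool [  2.7  -3.8 -11.1] T [ 0.54  0.39 -0.15] yaw 71.2 gap 0.127 j6 -0.2 z [ 2.e-03  9.e-04 -1.e+00]
```

Emit:
{"method": "send_rows", "body": {"deltas": [[-0.0001, -0.0003, 0.001, 0, 0, -0.1, 0.005], [-0.0001, -0.0003, 0.001, 0, 0, -0.2, 0.005], [-0.0001, -0.0003, 0.001, 0, 0, -0.3, 0.005]]}}

```text
clock: 9.75
tool_pos: [0.532, -0.1016, 0.097]
eef_rot: [[0.024, 1.0, 0.002], [1.0, -0.024, 0.001], [0.001, 0.002, -1.0]]
contact_force: [-3.2, 3.0, 11.3]
finger_gap: 0.125
```

```bash
python3 st.py
```

```text
t 9.75 pos [ 0.532  -0.1016  0.097 ] F [-3.2  3.  11.3] Ftool [  2.9  -3.3 -11.3] T [ 0.51  0.45 -0.18] yaw 88.6 gap 0.125 j6 -17.6 z [ 2.2e-03  9.0e-04 -1.0e+00]
```

Emit:
{"method": "send_rows", "body": {"deltas": [[-0.0001, -0.0002, 0.001, 0, 0, -0.1, 0.005], [-0.0001, -0.0002, 0.001, 0, 0, -0.2, 0.005], [-0.0001, -0.0002, 0.001, 0, 0, -0.3, 0.005]]}}

```text
clock: 10.05
tool_pos: [0.5315, -0.1017, 0.097]
eef_rot: [[-0.276, 0.961, 0.002], [0.961, 0.276, 0.001], [0.0, 0.002, -1.0]]
contact_force: [-4.0, 3.2, 11.3]
finger_gap: 0.13
```

```bash
python3 st.py
```

```text
t 10.05 pos [ 0.5315 -0.1017  0.097 ] F [-4.   3.2 11.3] Ftool [  4.2  -2.9 -11.3] T [ 0.44  0.47 -0.15] yaw 106.0 gap 0.13 j6 -35.1 z [ 2.1e-03  9.0e-04 -1.0e+00]
```

Emit:
{"method": "send_rows", "body": {"deltas": [[0.0002, -0.0003, 0.001, 0, 0, -0.1, 0.005], [0.0002, -0.0003, 0.001, 0, 0, -0.2, 0.005], [0.0002, -0.0003, 0.001, 0, 0, -0.3, 0.005], [0.0002, -0.0003, 0.001, 0, 0, -0.4, 0.005], [0.0002, -0.0003, 0.001, 0, 0, -0.5, 0.005]]}}

```text
clock: 10.55
tool_pos: [0.5309, -0.1019, 0.097]
eef_rot: [[-0.706, 0.708, 0.002], [0.708, 0.706, 0.0], [-0.001, 0.001, -1.0]]
contact_force: [-3.1, 1.0, 10.6]
finger_gap: 0.127
```

```bash
python3 st.py
```

```text
t 10.55 pos [ 0.5309 -0.1019  0.097 ] F [-3.1  1.  10.6] Ftool [  2.9  -1.5 -10.6] T [ 0.12  0.6  -0.19] yaw 134.9 gap 0.127 j6 -63.9 z [ 2.e-03  1.e-04 -1.e+00]
```

Emit:
{"method": "send_rows", "body": {"deltas": [[0.0002, -0.0003, 0.001, 0, 0, -0.1, 0.005], [0.0002, -0.0003, 0.001, 0, 0, -0.2, 0.005], [0.0002, -0.0003, 0.001, 0, 0, -0.3, 0.005], [0.0002, -0.0003, 0.001, 0, 0, -0.4, 0.005]]}}

```text
clock: 10.95
tool_pos: [0.5304, -0.1025, 0.097]
eef_rot: [[-0.927, 0.374, 0.002], [0.374, 0.927, -0.001], [-0.003, 0.0, -1.0]]
contact_force: [-2.7, 0.8, 10.4]
finger_gap: 0.122
```

```bash
python3 st.py
```

```text
t 10.95 pos [ 0.5304 -0.1025  0.097 ] F [-2.7  0.8 10.4] Ftool [  2.8  -0.3 -10.4] T [ 0.22  0.4  -0.15] yaw 158.0 gap 0.122 j6 -87.1 z [ 2.4e-03 -9.0e-04 -1.0e+00]
```

Emit:
{"method": "send_rows", "body": {"deltas": [[0.0002, 0, 0.001, 0, 0, -0.05, 0.005], [0.0002, 0, 0.001, 0, 0, -0.095, 0.005], [0.0002, 0, 0.001, 0, 0, -0.095, 0.005]]}}

```text
clock: 11.25
tool_pos: [0.5303, -0.1027, 0.097]
eef_rot: [[-0.959, 0.283, 0.003], [0.283, 0.959, -0.002], [-0.003, -0.001, -1.0]]
contact_force: [-1.8, 1.5, 9.5]
finger_gap: 0.125
```

Emit:
{"method": "send_rows", "body": {"deltas": [[0, 0, 0.0002, 0, 0, 0, 0.005], [0, 0, 0, 0, 0, 0, 0.02], [0, 0, 0, 0, 0, 0, 0.03], [0, 0, 0, 0, 0, 0, 0.04], [0, 0, 0, 0, 0, 0, 0.04]]}}

```text
clock: 11.75
tool_pos: [0.5301, -0.1028, 0.0967]
eef_rot: [[-0.959, 0.283, 0.002], [0.283, 0.959, -0.001], [-0.003, -0.001, -1.0]]
contact_force: [0.3, -0.2, -0.1]
finger_gap: 0.411
```

```bash
python3 st.py
```

```text
t 11.75 pos [ 0.5301 -0.1028  0.0967] F [ 0.3 -0.2 -0.1] Ftool [-0.3 -0.1  0.1] T [ 0.08 -0.14 -0.07] yaw 163.5 gap 0.411 j6 -92.6 z [ 0.0024 -0.0015 -1.    ]
```

Released, and the contact force is zero. Now rise and look.

Emit:
{"method": "send_rows", "body": {"deltas": [[0, 0, -0.02, 0, 0, 0, 0.04], [0, 0, -0.05, 0, 0, 0, 0.04], [0, 0, -0.09, 0, 0, 0, 0.06], [0, 0, -0.13, 0, 0, 0, 0.09], [0, 0, -0.15, 0, 0, 0, 0.09]]}}

```text
clock: 12.25
tool_pos: [0.5307, -0.1029, 0.2503]
eef_rot: [[-0.959, 0.283, 0.007], [0.283, 0.959, -0.003], [-0.008, -0.001, -1.0]]
contact_force: [0.1, -0.2, -0.0]
finger_gap: 0.646
```

Emit:
{"method": "send_rows", "body": {"deltas": [[0, 0, 0, 0, 0, 0, 0.09], [0, 0, 0, 0, 0, 0, 0.09], [0, 0, 0, 0, 0, 0, 0.09]]}}

```text
clock: 12.55
tool_pos: [0.53, -0.1027, 0.2485]
eef_rot: [[-0.959, 0.283, 0.004], [0.283, 0.959, -0.002], [-0.005, -0.001, -1.0]]
contact_force: [-0.7, 0.7, 0.5]
finger_gap: 0.91
```

```bash
python3 st.py
python3 - <<'E'
from h import *
c=bot.calibration("wrist");im=bot.camera("wrist"); np.savez("w8.npz",**c); cv2.imwrite("pics/w8.png",im[:,:,::-1])
x,y=proj("wrist",[.532,-.1035,.085],c)[0].astype(int);print(x-40,y-50)
a=cv2.resize(im[y-50:y+50,x-40:x+40],(400,500),interpolation=cv2.INTER_CUBIC)
s=bot.camera("scene"); b=cv2.resize(s[155:215,345:393],(400,500),interpolation=cv2.INTER_CUBIC)
cv2.imwrite("pics/c8.png",np.hstack([a,b])[:,:,::-1])
E
```

```text
t 12.55 pos [ 0.53   -0.1027  0.2485] F [-0.7  0.7  0.5] Ftool [ 0.9  0.5 -0.5] T [ 0.13 -0.09 -0.02] yaw 163.5 gap 0.91 j6 -92.6 z [ 0.0041 -0.0023 -1.    ]
276 138
```

View pics/c8.png

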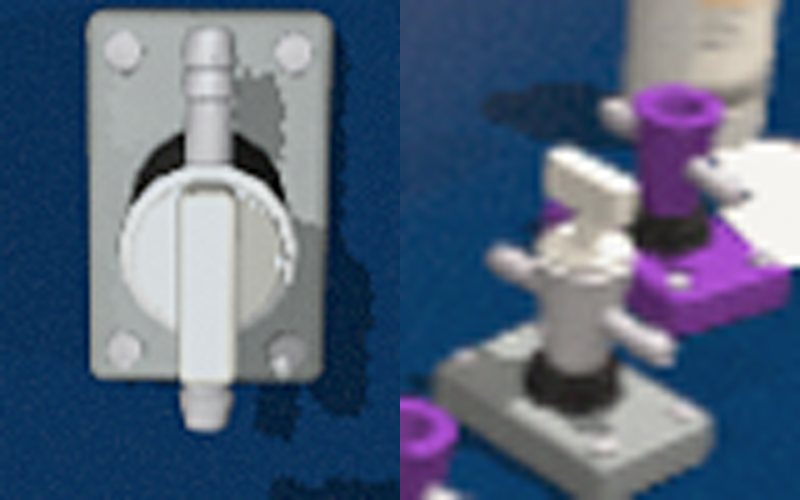

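Left, the wrist view: the bar is in line with the two stubs. Right, the scene view: the collar sits on the rim. To confirm it's home, I'll take a tilted close view.

Run:
```python
from h import *
s=bot.read_state();R=s["eef_rot"]
D=.22;aim=np.array([.532,-.1033,.09])
for el in (40,45,50):
  Rg=R@Rot.from_rotvec([0,np.radians(-(76-el)),0]).as_matrix()
  Rg2=R@Rot.from_rotvec([0,np.radians((76-el)),0]).as_matrix()
  for Q,sg in ((Rg,-1),(Rg2,1)):
    f=Q@[-.244,0,.97]; 
    cam=aim-D*f; tcp=cam-Q@np.array([.066,0,-.158])
    print(el,sg,"fwd",f.round(2),"tcp",tcp.round(3),"shift",(R.T@(tcp-s["tool_pos"])).round(3),sg*np.radians(76-el))
print(s["joints"])
```

```text
40 -1 fwd [ 0.74 -0.22 -0.64] tcp [ 0.51  -0.097  0.142] shift [0.021 0.    0.107] -0.6283185307179586
40 1 fwd [-0.35  0.1  -0.93] tcp [ 0.573 -0.115  0.128] shift [-0.044  0.     0.121] 0.6283185307179586
45 -1 fwd [ 0.68 -0.2  -0.7 ] tcp [ 0.515 -0.098  0.144] shift [0.017 0.    0.105] -0.5410520681182421
45 1 fwd [-0.27  0.08 -0.96] tcp [ 0.569 -0.114  0.131] shift [-0.04   0.     0.117] 0.5410520681182421
50 -1 fwd [ 0.62 -0.18 -0.76] tcp [ 0.519 -0.099  0.145] shift [0.012 0.    0.103] -0.4537856055185257
50 1 fwd [-0.19  0.06 -0.98] tcp [ 0.566 -0.113  0.135] shift [-0.037  0.     0.114] 0.4537856055185257
[-1.90764610e+01  2.01060925e+01  8.30395523e+01 -4.94990406e-02
  7.65982592e+01 -9.26110347e+01]
```

Emit:
{"method": "send_rows", "body": {"deltas": [[0.015, 0, 0, 0, -0.11, 0, 0.09], [0.03, 0, 0.015, 0, -0.22, 0, 0.09], [0.045, 0, 0.03, 0, -0.33, 0, 0.09], [0.06, 0, 0.05, 0, -0.44, 0, 0.09], [0.06, 0, 0.063, 0, -0.54, 0, 0.09]]}}

```text
clock: 13.15
tool_pos: [0.4698, -0.0849, 0.1835]
eef_rot: [[-0.82, 0.283, 0.497], [0.242, 0.959, -0.148], [-0.519, -0.001, -0.855]]
contact_force: [0.2, 0.7, -0.8]
finger_gap: 0.981
```

Emit:
{"method": "send_rows", "body": {"deltas": [[0, 0, 0, 0, 0, 0, 0.09], [0, 0, 0, 0, 0, 0, 0.09]]}}

```text
clock: 13.35
tool_pos: [0.4694, -0.0847, 0.1831]
eef_rot: [[-0.822, 0.283, 0.494], [0.242, 0.959, -0.147], [-0.515, -0.001, -0.857]]
contact_force: [0.2, 0.0, 0.1]
finger_gap: 0.982
```

```bash
python3 st.py
python3 - <<'E'
from h import *
c=bot.calibration("wrist");im=bot.camera("wrist"); np.savez("w9.npz",**c); cv2.imwrite("pics/w9.png",im[:,:,::-1])
x,y=proj("wrist",[.532,-.1033,.095],c)[0].astype(int);print(x,y)
x=max(x,40);crop(im,x-40,y-45,80,75,8,"pics/w9c.png")
E
```

```text
t 13.35 pos [ 0.4694 -0.0847  0.1831] F [0.2 0.  0.1] Ftool [-0.2  0.1  0.1] T [0.16 0.21 0.02] yaw 163.6 gap 0.982 j6 -99.9 z [ 0.494  -0.1469 -0.857 ]
316 209
```

View pics/w9c.png

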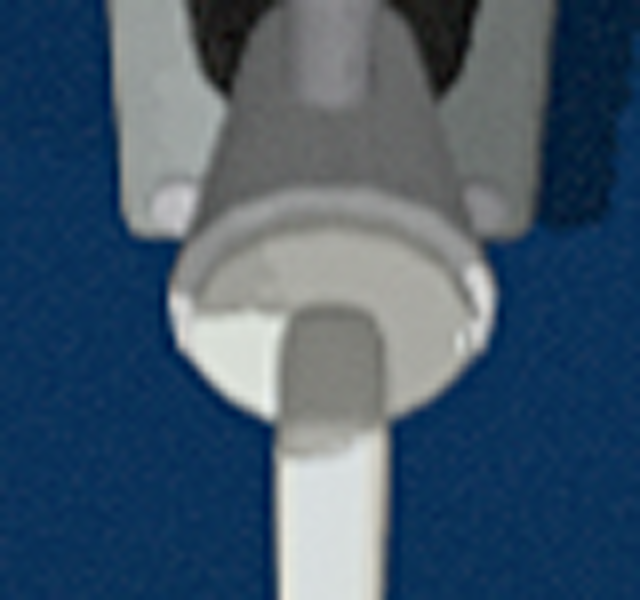

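Run:
```python
from h import *
c=dict(np.load("w9.npz")); im=cv2.imread("pics/w9.png"); S=8
big=cv2.resize(im[164:239,276:356],None,fx=S,fy=S,interpolation=cv2.INTER_CUBIC)
th=np.linspace(0,2*np.pi,100)
def circ(img,r,z,col,cx=.532,cy=-.1033):
    p=proj("wrist",np.c_[cx+r*np.cos(th),cy+r*np.sin(th),0*th+z],c)
    q=((p-[276,164]+.5)*S-.5).round().astype(np.int32); cv2.polylines(img,[q],True,col,1)
out=[]
for g in (0,.002):
    b=big.copy(); circ(b,.02,.085,(0,0,255)); circ(b,.017,.085+g,(0,255,0)); circ(b,.017,.089+g,(255,255,0)); out.append(b[130:460,150:520])
cv2.imwrite("pics/w9o.png",np.hstack(out))
```

```text
(no output)
```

View pics/w9o.png

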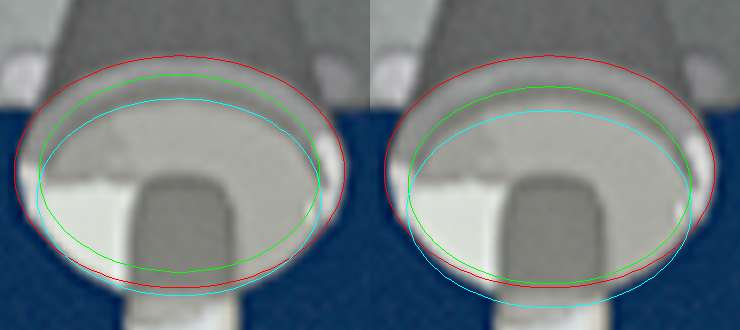

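The zero-gap model overlay fits: the collar's top edge matches the cyan curve on the left, while the 2 mm-gap overlay clearly doesn't. The plug is home, so I'm handing in.

Run:
```python
from plant import bot
print(bot.job_done())
```

```text
the job is handed in; nothing more can be done
None
```

I fitted the plug into the grey tap, lined its handle up with the pipe stubs, let go and handed the job in at about 13.4 s; no verdict was reported.

- **Fitting:** I took the plug from its rest and lowered it into the barrel until it seated. I then turned it 180° while pressing, mostly at 8–12 N. It sank about 3 mm over the first 70° or so, then went no deeper over the last 108°.
- **Forces:** The highest vertical force I read was 15.4 N. Sideways force at the tool reached about 5 N during the turn, because I held the plug roughly 1.6 mm off its axis.
- **Home:** After letting go, the tool's contact force read about zero. In a tilted close-up, a model drawn with the collar on the rim matched the picture, and one with a 2 mm gap clearly didn't.
- **Handle:** It looks in line with the stubs. I let go with the gripper at 163.5°. The wrist view put the stubs at 163.2° and the coarser top view at 166.3°, both well within the 10° allowed.
- **Not checked:** I didn't take a final picture of the bottles and the timer, but the arm never went near them.

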